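# Match the brake levers on a handlebar

### The job

A flat handlebar is held in the vise: the brake lever on the left side of the bar is already set, the one on the right side (the robot's right) is still loose, slid in towards the stem and tipped up. Slide the loose lever out along the bar until its clamp meets the rubber grip, and turn it down about the bar until its blade stands at the same angle as the set lever's blade; then let go. Leave the set lever as it is and do not knock over the jar or the spray can.

Things in the scene. Friction and masses are not known exactly. Their poses are not given: they have to be found in the camera images.
- stand: fixed blue bench vise, stem and flat handlebar. Origin on the table under the bar's middle; z up, y along the bar to the robot's left, x to the bar's front (away from the robot at yaw 0). Bar 600 mm long, 22 mm thick, its axis at z = 170 mm above the origin. Stem clamp at y = 0: 50 mm wide, 40 mm thick. Vise below and behind: x -155 to +20, y -70 to +145, up to 125 mm high (stem 195)
- loose_slide (a joint): position of the loose lever's clamp along the bar, m: 0 = innermost, growing outwards (to -y of the stand); 0.08 = the clamp meets the rubber grip, its end stop. The clamp's middle is at y = -(81 mm + value) of the stand. The clamp is 22 mm wide, 37 mm thick; it slides with about 2.5 N
- loose_lever (a joint): angle of the loose lever about the bar's axis, rad: 0 = level, pointing to +x of the stand, positive = turned down, negative = tipped up; runs from -1.2 to 0.9 and stays where it is left (about 0.3 N m to turn)
- loose_blade (a point): middle of the loose lever's blade, 80 mm from the bar's axis, 64 mm outboard of the clamp's middle. A black 18 mm wide arm reaches forward from the clamp, then a round 14 mm thick aluminium blade runs outwards parallel to the bar, straight from 32 to 95 mm outboard of the clamp's middle, ending in a 19 mm ball at 110 mm. Axes: x from bar to blade, y along the bar to the left
- set_lever (a joint): angle of the set lever about the bar's axis, measured in the same way: the angle to match. Its clamp is tight
- set_blade (a point): middle of the set lever's blade (mirror image of the loose lever, against the left grip), 80 mm from the bar's axis; same axes: x from the bar to the blade, y along the bar
- grease_jar: screw-top jar, 60 mm across, 70 mm high, standing on the table below the right half of the bar; origin at its base
- spray_can: black can, 58 mm across, 150 mm high, standing on the table to the right of the bar's right end; origin at its base
- loose_grip_end (a point): inner end of the right rubber grip, on the bar's axis (stand x 0, y -172, z 170 mm). Grips cover y = 172 to 300 mm on either side, 32 mm thick with a 40 mm flange at the inner end

How it is judged:
By the outcome, as a careful person would: the job done as asked, in the order asked, and still so for the second after the job is handed in, with the robot touching nothing.
It also fails if it takes over 42 s, if anything falls off the work surface, if the arm or the gripper's body presses on something with over 40 N, if the wrist force passes 120 N, or if a joint passes its speed limit or range.

### The arm

A 6-joint arm with a two-finger parallel gripper is mounted at the origin on the work surface. World frame = base frame: x ahead of the robot, y to its left, z up, the work surface at z = 0. Lengths are in m, angles in rad, forces in N, time in s.
With the tool pointing down it reaches from about 0.375 to 0.925 m from the base axis. Payload 5.7 kg.
Tool frame: the origin (TCP) lies on the centre line of the jaws, within the pads' length; the fingertips stand 25 mm ahead of it and the grasp point (between the pads) lies 6 mm ahead of it; z points along the fingers, y is the line along which they close (so a half turn about z gives the same grasp; the last joint's range is limited). The gripper opens to 85 mm and grips with 20 to 120 N. Pads are 22 mm wide; open, the fingers measure 114 mm over their backs; the gripper's body (76 mm by 85 mm) begins 54 mm behind the grasp point. The pads swing forward as they close: fully open they stand 13 mm farther back than shut.
Start: joints at [-1.419, 0.359, 1.51, -0, 1.272, -0.115], TCP at [0.158, -0.579, 0.256] pointing down, gripper open.
Joint ranges: [-2.97, 2.97], [-1.01, 2.36], [0.21, 2.38], [-0.96, 4.11], [0.2, 2.71], [-2.98, 2.98]. Speed limits (rad/s): [2.39, 2.39, 3.14, 3.14, 3.14, 3.14].

### API

Orientations are given as a unit quaternion [w, x, y, z].
In Python, from rig import r, viewer gives the robot as it stands. The module is installed in compiled form; this text tells all that it offers.
- The arm moves only by the tool carry_out, never from a script. Its argument "commands" is a list that holds one entry, the list of rows, each a list of 6 numbers: the shift along the tool's x, y, z in mm, then the turn, a rotation vector about the tool's x, y, z in rad. A call has 1 to 10 rows; each row shifts and turns the commanded pose from where the row before left it, along the tool's axes as they then stand; what a row does not reach is not made up. A row lasts 1/8 s, in which the tool goes at most 62.5 mm and 10.7 degrees, less where a joint would pass 70% of its speed; a pose out of reach is approached as far as the arm can. A call with a gripper value outside its range is refused whole. "hand" is the opening, from -1 (shut) to 1 (fully open), so that 0 is half open, set as the call begins (left out, the last holds). The fingers move at their own pace and stop on an object; "newtons" is the grip in N (left out, the last holds). Time passes only in rows, so rows that do not move let the fingers close. It gives the time, the measured TCP pose, the force, the opening and the grip force at its end, in the units of the state.
- r.observe(): the state, without advancing time (a new reading comes with each control period).
- viewer.read_camera(name): name is "scene" or "top" or "wrist"; returns the picture (480x640x3 uint8, red, green, blue); there is no depth.
- viewer.get_calibration(name): a dict with "mtx" (3x3 intrinsics, pixels), "R" (3x3) and "t" (3): a world point X has camera coordinates R X + t. Camera axes: x right, y down, z forward; pixel columns grow to the right and rows downward; lengths in m; the calibration is good to about 2 mm. A picture is of the moment at which its call begins: read the wrist's pose just before it. get_calibration takes no time and is no camera call; for the wrist camera it gives the pose at the moment of the call.
- r.close_job(): hands the job in; it is judged then, once.
The state is a dict: "t": time; "joint_pos": joint angles; "dq": joint speeds; "tau": joint torques, N m; "tcp_pos": TCP position; "tcp_rot": TCP orientation; "contact_force": force on the tool from outside, world axes, zero at the start; "wrist_torque": the same for the moment, N m; "finger_gap": finger opening in m; "grip_force": force on a finger pad.
Only numpy, scipy, OpenCV 4.12 (cv2) and the standard library are available. Lean on these libraries where they do the work, as an engineer would, in place of code of your own. Each camera call takes 0.05 s, during which the arm holds its last target. There are 200 camera calls.

## Working session

There is one attempt and no reset: what is moved stays moved. The work goes in short steps, Python scripts to look and compute and a tool call to move; the robot and the scene stay as the last step left them, time stands still between calls to the robot, and variables do not carry over. Pictures are saved under pics/ and viewed, at most 10 in all, crops included, and the job is handed in when it is done.

Besides the shell and the picture viewer there is one more tool, called after "Request:" as name([rows], argument=value, ...), one row to a line, values as JSON. carry_out: Moves the arm, as the interface text tells. Its arguments: {"type":"object","properties":{"commands":{"type":"array"},"hand":{"type":"number"},"newtons":{"type":"number"}},"required":["commands"]}

```bash
mkdir -p pics
python3 - <<'E'
from rig import r, viewer
import cv2
o=r.observe(); print({k:o[k] for k in('t','tcp_pos','tcp_rot','finger_gap')})
for n in('scene','top'):
    im=viewer.read_camera(n); cv2.imwrite(f'pics/{n}0.png',im[:,:,::-1]); c=viewer.get_calibration(n); print(n,c)
E
```

```text
{'t': 0.0, 'tcp_pos': array([ 0.15807616, -0.57815415,  0.25544866]), 'tcp_rot': array([-9.34857031e-04,  9.91116599e-01,  1.32992533e-01, -8.37077792e-06]), 'finger_gap': 0.08535526075400829}
scene {'mtx': array([[549.36924586,   0.        , 321.18973052],
       [  0.        , 549.36924586, 242.66415397],
       [  0.        ,   0.        ,   1.        ]]), 'R': array([[-8.00977207e-01,  5.98694473e-01, -6.65289127e-04],
       [ 3.87123154e-01,  5.17073330e-01, -7.63394285e-01],
       [-4.56695936e-01, -6.11718971e-01, -6.45932444e-01]]), 't': array([ 0.45771771, -0.09236931,  1.35076994])}
top {'mtx': array([[493.98063079,   0.        , 316.48820267],
       [  0.        , 493.98063079, 248.64863369],
       [  0.        ,   0.        ,   1.        ]]), 'R': array([[ 0.01635649, -0.99985913,  0.00376749],
       [-0.99688169, -0.01659847, -0.07714527],
       [ 0.07719694, -0.00249391, -0.99701274]]), 't': array([-0.06377731,  0.52676166,  1.24854999])}
```

View pics/scene0.png

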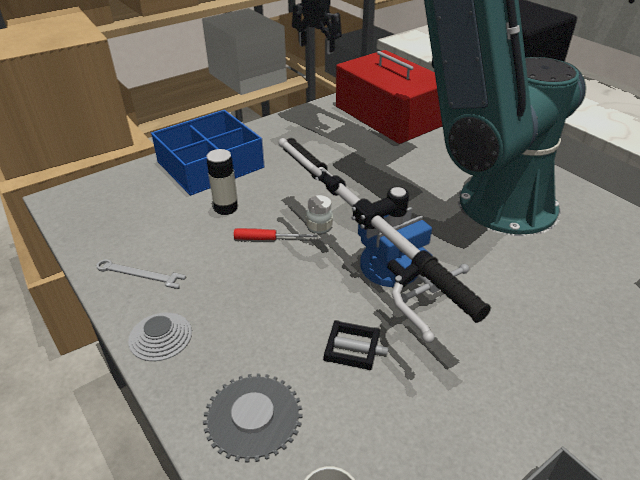

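View pics/top0.png

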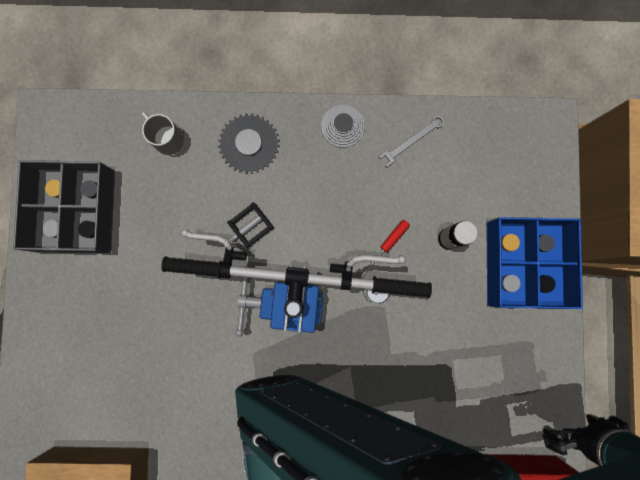

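The scene shows the set lever at (400,300)–(428,336) with the loose lever near (330,180)–(283,142). In the top view the loose clamp is at (348,272), its blade runs (355,262)–(402,260), and the bar goes from (163,264) to (431,291). I'll zoom in next.

Run:
```python
import cv2,numpy as np
s=cv2.imread('pics/scene0.png');t=cv2.imread('pics/top0.png')
k=dict(fx=4,fy=4,interpolation=cv2.INTER_CUBIC)
a=cv2.resize(s[125:245,200:400],None,**k)   # 800x480
cv2.imwrite('pics/z1.png',a)
b=cv2.resize(t[220:310,330:490],None,fx=5,fy=5,interpolation=cv2.INTER_CUBIC); cv2.imwrite('pics/z2.png',b)
c=cv2.resize(s[220:360,340:500],None,**k); d=cv2.resize(t[215:345,155:345],None,**k)
cv2.imwrite('pics/z3.png',c)
```

```text
(no output)
```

View pics/z1.png

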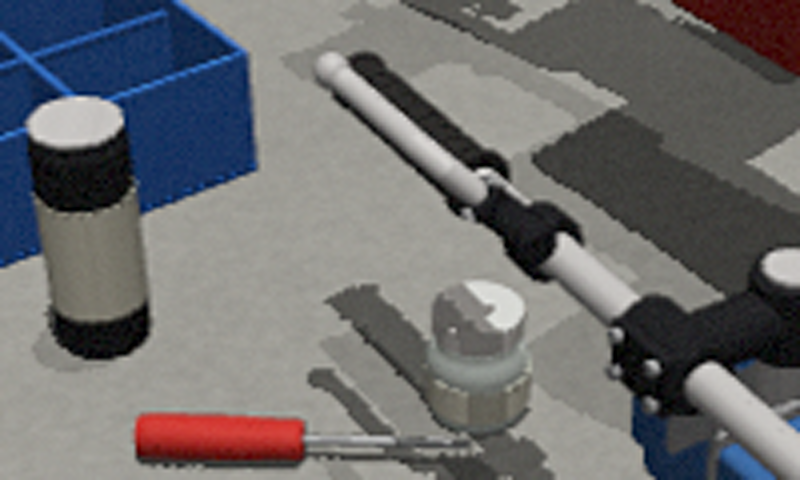

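View pics/z2.png

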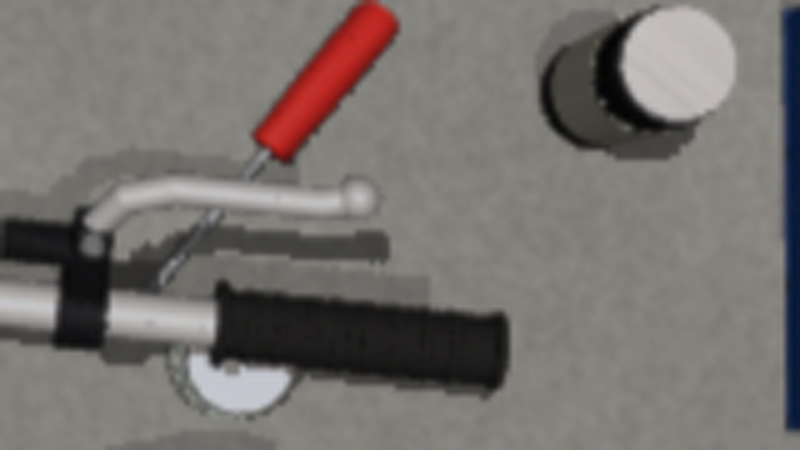

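View pics/z3.png

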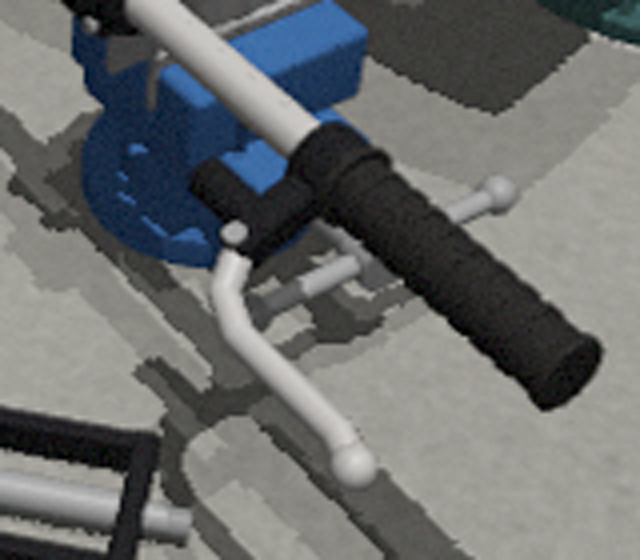

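```bash
cat > h.py <<'E'
import numpy as np,cv2
from rig import r,viewer
def ray(n,p,c=None):
    c=c or viewer.get_calibration(n); R=np.array(c['R']);t=np.array(c['t'])
    d=R.T@np.linalg.inv(c['mtx'])@np.array([p[0],p[1],1.]); return -R.T@t,d/np.linalg.norm(d)
def tri(rays):
    A=sum(np.eye(3)-np.outer(d,d) for o,d in rays); b=sum((np.eye(3)-np.outer(d,d))@o for o,d in rays)
    x=np.linalg.solve(A,b); return x,[round(1e3*np.linalg.norm(np.cross(x-o,d)),1) for o,d in rays]
def plane(n,p,z,c=None):
    o,d=ray(n,p,c); return o+d*(z-o[2])/d[2]
E
python3 - <<'E'
from h import *
np.set_printoptions(precision=4,suppress=True)
s=cv2.imread('pics/scene0.png');t=cv2.imread('pics/top0.png')
d=cv2.resize(t[215:345,155:345],None,fx=4,fy=4,interpolation=cv2.INTER_CUBIC);cv2.imwrite('pics/z4.png',d)
print('loose ball',tri([ray('scene',(282.4,142.1)),ray('top',(401,258.8))]))
print('set ball',tri([ray('scene',(427.9,335.6)),ray('top',(185.5,233))]))
print('L end',tri([ray('scene',(482.1,314)),ray('top',(163.2,264))]),plane('top',(163.2,264),.17),plane('scene',(482.1,314),.17))
print('R end',plane('top',(430.8,290),.17))
print('R flange',plane('top',(373.8,285),.17))
print('loose clamp',plane('top',(346.3,281.3),.17),plane('scene',(335,184),.17))
print('can top',plane('top',(330+678/5,220+65/5),.15), 'jar top',plane('top',(330+243/5,220+365/5),.07))
print('jar',plane('scene',(200+478/4,125+310/4),.07),'can',plane('scene',(200+77/4,125+120/4),.15))
E
```

```text
loose ball (array([ 0.4929, -0.2351,  0.2372]), [np.float64(0.8), np.float64(0.8)])
set ball (array([0.5505, 0.251 , 0.1383]), [np.float64(0.6), np.float64(0.6)])
L end (array([0.4764, 0.2889, 0.1725]), [np.float64(1.4), np.float64(1.4)]) [0.4757 0.2907 0.17  ] [0.4754 0.2868 0.17  ]
R end [ 0.427  -0.3137  0.17  ]
R flange [ 0.4362 -0.1852  0.17  ]
loose clamp [ 0.4435 -0.1231  0.17  ] [ 0.4388 -0.1302  0.17  ]
can top [ 0.5598 -0.3992  0.15  ] jar top [ 0.4174 -0.209   0.07  ]
jar [ 0.4205 -0.2083  0.07  ] can [ 0.5589 -0.4025  0.15  ]
```

View pics/z4.png

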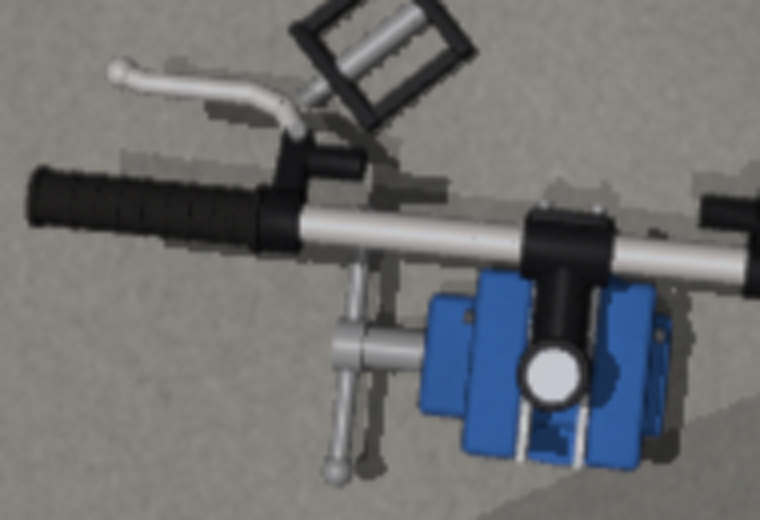

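Top view, zoomed: the set ball is at about (185.1,232.6), with the set clamp hard against the left grip. The bar is yawed about -0.08 rad, and the loose lever is at about -0.84 rad with a slide of about 0.03. Next I'll move above the loose blade.

Request:
carry_out([
  [[42,-27.7,-10.5,0,0,0],[42,-27.7,-10.5,0,0,0],[42,-27.7,-10.5,0,0,0],[42,-27.7,-10.5,0,0,0],[42,-27.7,-10.5,0,0,0],[42,-27.7,-10.5,0,0,0],[42,-27.7,-10.5,0,0,0],[42,-27.7,-10.5,0,0,0],[42,-27.7,-10.5,0,0,0],[42,-27.7,-10.5,0,0,0]],
], hand=0.0)

```text
t: 1.35
tcp_pos: [0.491, -0.1993, 0.3614]
tcp_rot: [-0.0, 0.991, 0.133, -0.0]
contact_force: [0.5, -0.6, 0.2]
finger_gap: 0.0429
grip_force: 0.0
```

Request:
carry_out([
  [[0,0,0,0,0,-0.1746],[0,0,0,0,0,-0.1746],[0,0,0,0,0,-0.1746],[0,0,0,0,0,-0.1746],[0,0,0,0,0,-0.1746],[0,0,0,0,0,-0.1746],[0,0,0,0,0,-0.1746],[0,0,0,0,0,0],[0,0,0,0,0,0]],
])

```text
t: 2.48
tcp_pos: [0.4902, -0.2007, 0.3611]
tcp_rot: [-0.0, 0.737, 0.676, -0.0]
contact_force: [-0.1, -0.6, 1.0]
finger_gap: 0.0425
grip_force: 0.0
```

Run:
```python
from h import *
import pickle
c=viewer.get_calibration('wrist');im=viewer.read_camera('wrist');o=r.observe()
cv2.imwrite('pics/w1.png',im[:,:,::-1]);pickle.dump(c,open('w1.pkl','wb'));print(o['t'],o['tcp_pos'],o['tcp_rot'],o['finger_gap'],o['joint_pos'],c['R'],-c['R'].T@c['t'])
```

```text
2.525 [ 0.49016957 -0.20075967  0.36114026] [-2.47055494e-04  7.36372099e-01  6.76576729e-01 -2.16357884e-05] 0.042891805287810246 [-5.19248597e-01  1.75635763e-01  1.50572591e+00  1.09433313e-04
  1.46071491e+00 -4.34672003e-01] [[ 9.96469111e-01 -8.39579093e-02 -6.16527913e-04]
 [-7.97715175e-02 -9.49021529e-01  3.04950229e-01]
 [-2.61880819e-02 -3.03824302e-01 -9.52368090e-01]] [ 0.49550942 -0.12128492  0.47813156]
```

View pics/w1.png

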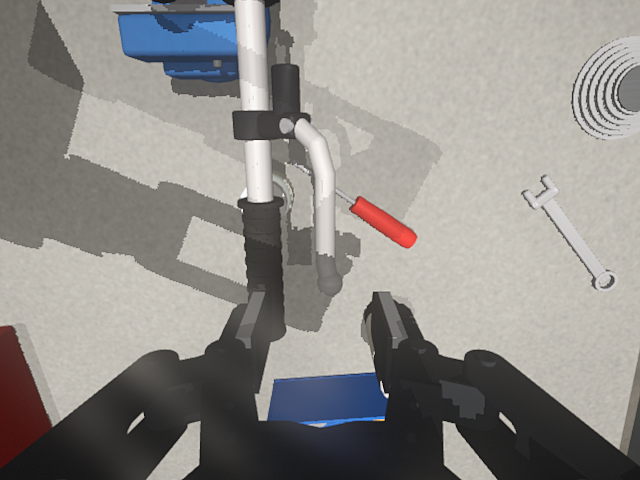

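The wrist view shows the bar running vertically at column 258, the loose ball at (330,283), the blade at about (325,210) and the grip flange at row 202. I'll take stereo views of both levers.

Request:
carry_out([
  [[0,50,0,0,0,0],[0,50,0,0,0,0],[0,0,0,0,0,0],[0,0,0,0,0,0]],
])

```text
t: 3.02
tcp_pos: [0.5894, -0.2088, 0.3607]
tcp_rot: [-0.001, 0.736, 0.677, -0.0]
contact_force: [-0.2, -0.1, 0.1]
finger_gap: 0.0427
grip_force: 0.0
```

```bash
cat > snap.py <<'E'
import sys,pickle
from h import *
n=sys.argv[1]
c=viewer.get_calibration('wrist');im=viewer.read_camera('wrist')
cv2.imwrite(f'pics/{n}.png',im[:,:,::-1]);pickle.dump(c,open(f'{n}.pkl','wb'));o=r.observe();print(o['t'],o['tcp_pos'])
E
python3 snap.py w2
```

```text
3.075 [ 0.58903474 -0.20878484  0.3610927 ]
```

Request:
carry_out([
  [[55,0,0,0,0,0],[55,0,0,0,0,0],[55,0,0,0,0,0],[55,0,0,0,0,0],[55,0,0,0,0,0],[55,0,0,0,0,0],[30,0,0,0,0,0],[0,0,0,0,0,0],[0,0,0,0,0,0]],
])

```text
t: 4.2
tcp_pos: [0.6187, 0.1488, 0.3617]
tcp_rot: [0.0, 0.736, 0.677, -0.0]
contact_force: [-0.1, 0.5, -0.3]
finger_gap: 0.0427
grip_force: 0.0
```

```bash
python3 snap.py w3
```

```text
4.25 [0.6188822  0.14848333 0.36165281]
```

Request:
carry_out([
  [[0,-50,0,0,0,0],[0,-50,0,0,0,0],[0,0,0,0,0,0],[0,0,0,0,0,0]],
])

```text
t: 4.75
tcp_pos: [0.5204, 0.157, 0.362]
tcp_rot: [0.001, 0.736, 0.677, 0.001]
contact_force: [1.8, 0.1, 0.1]
finger_gap: 0.0423
grip_force: 0.0
```

```bash
python3 snap.py w4
python3 - <<'E'
import cv2,numpy as np
a=[cv2.imread(f'pics/w{i}.png')[:320] for i in(2,3,4)]
a=[cv2.resize(x,(533,267)) for x in a]
g=np.zeros((540,800,3),np.uint8)
g[:267,:400]=a[0][:,:400]; g[:267,400:]=a[1][:,:400]; g[270:537,:533]=a[2]
cv2.imwrite('pics/m.png',g)
E
```

```text
4.8 [0.52085628 0.15715629 0.3618252 ]
```

View pics/m.png

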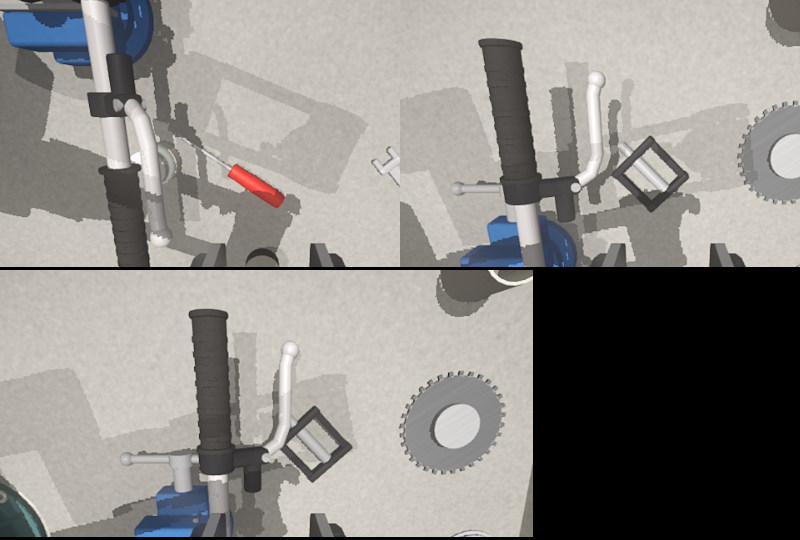

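```bash
cat > fit.py <<'E'
import pickle
from h import *
np.set_printoptions(precision=4,suppress=True)
def midline(n,p0,p1,w,s=5):
    g=cv2.GaussianBlur(cv2.imread(f'pics/{n}.png'),(3,3),0).astype(np.float32)
    p0,p1=np.array(p0,float),np.array(p1,float);u=(p1-p0)/np.linalg.norm(p1-p0);v=np.array([-u[1],u[0]])
    q=np.arange(-w-s,w+s+.1,.25);pts=[];ws=[]
    for k in np.linspace(0,1,40):
        P=(p0+k*(p1-p0)+q[:,None]*v).astype(np.float32)
        pr=cv2.remap(g,P[None,:,0].copy(),P[None,:,1].copy(),cv2.INTER_LINEAR)[0]
        d=np.abs(np.gradient(pr,axis=0)).sum(1)
        a=np.where(q<-w+s,d,0).argmax() if w>=s else np.where(q<0,d,0).argmax()
        b=np.where(q>w-s,d,0).argmax() if w>=s else np.where(q>0,d,0).argmax()
        pts.append(p0+k*(p1-p0)+(q[a]+q[b])/2*v);ws.append(q[b]-q[a])
    L=cv2.fitLine(np.array(pts,np.float32),cv2.DIST_HUBER,0,.01,.01).ravel()
    res=np.abs(np.cross(L[:2],np.array(pts)-L[2:])) 
    return L,np.median(res),np.median(ws)
def line3(views):
    N=[];D=[]
    for n,p0,p1,w in views:
        c=pickle.load(open(n+'.pkl','rb'));L,e,ww=midline(n,p0,p1,w);print(n,'res',e,'width',ww)
        o,d1=ray('',L[2:],c);_,d2=ray('',L[2:]+50*L[:2],c);m=np.cross(d1,d2);m/=np.linalg.norm(m);N.append(m);D.append(m@o)
    d=np.cross(N[0],N[1]);d/=np.linalg.norm(d);d*=np.sign(d[1])
    return np.linalg.lstsq(np.array(N+[d]),np.array(D+[0]),rcond=None)[0],d
def aty(l,y): p,d=l; return p+d*(y-p[1])/d[1]
E
python3 - <<'E'
from fit import *
bl=line3([('w1',(322,170),(327,255),9),('w2',(180,198),(188,265),9)])
bs=line3([('w3',(235,110),(236,170),9),('w4',(347,106),(342,165),9)])
gl=line3([('w1',(263,215),(267,280),19),('w2',(146,215),(155,300),19)])
gs=line3([('w3',(122,65),(143,190),22),('w4',(251,65),(257,190),22)])
br=line3([('w1',(253,10),(257,105),13),('w2',(118,20),(130,105),13)])
for n,l,y in(('bladeL',bl,-.19),('gripL',gl,-.22),('barL',br,-.1),('bladeS',bs,.21),('gripS',gs,.22)): print(n,aty(l,y),l[1])
L=lambda n:pickle.load(open(n+'.pkl','rb'))
lb=tri([ray('',(330,283),L('w1')),ray('',(193,286),L('w2'))]);sb=tri([ray('',(235,95),L('w3')),ray('',(348,95),L('w4'))]);print('balls',lb,sb)
A=aty(gl,-.22);B=aty(gs,.22);y=(B-A);y[2]=0;y/=np.linalg.norm(y);x=np.array([y[1],-y[0],0])
for n,P in(('loose',aty(bl,-.19)),('looseball',lb[0]),('set',aty(bs,.21)),('setball',sb[0])):
    for z in(.17,(A[2]+B[2])/2):
        a=P-A;a[2]=P[2]-z;print(n,a@x,a[2],'ang',np.arctan2(-a[2],a@x),'r',np.hypot(a@x,a[2]))
print('yaw',np.arctan2(-y[0],y[1]))
for i,row in (('w1',202),):
    f=aty(gl,0);c=L('w1');print('flange',plane('',(262,200),.17,c),'clamp',plane('',(256,124),.17,c))
E
```

```text
w1 res 0.3975088142133264 width 20.5
w2 res 0.6962657007405815 width 21.75
w3 res 1.789436842209497 width 16.5
w4 res 0.37136227617884504 width 13.25
w1 res 0.16658043066683437 width 37.0
w2 res 0.15761414358627546 width 40.25
w3 res 0.3790333549167716 width 44.25
w4 res 0.19366606820584592 width 40.25
w1 res 0.23700513783499239 width 28.125
w2 res 0.4927902402330311 width 30.125
bladeL [ 0.4916 -0.19    0.2299] [ 0.0463  0.9922 -0.1158]
gripL [ 0.4351 -0.22    0.1707] [0.0792 0.9968 0.0038]
barL [ 0.4437 -0.1     0.1661] [0.1054 0.9841 0.1431]
bladeS [0.5429 0.21   0.1276] [0.1095 0.9425 0.3159]
gripS [0.4705 0.22   0.1704] [0.0811 0.9967 0.0054]
balls (array([ 0.4922, -0.2359,  0.2338]), [np.float64(1.0), np.float64(1.0)]) (array([0.5508, 0.2541, 0.1365]), [np.float64(0.2), np.float64(0.2)])
loose 0.05390944162300329 0.05985302825983008 ang -0.8375962882197049 r 0.08055192665589084
loose 0.05390944162300329 0.05930187760517466 ang -0.8329937880862274 r 0.0801432503932996
looseball 0.05814001912759969 0.06377675000494326 ang -0.8315995160943737 r 0.08630026457288928
looseball 0.05814001912759969 0.06322559935028785 ang -0.8272766368685955 r 0.08589376134132663
set 0.07294023816692964 -0.0424299319541043 ang 0.5268610284269346 r 0.08438351420436542
set 0.07294023816692964 -0.04298108260875971 ang 0.5324882464106248 r 0.0846619856019775
setball 0.07726767739117239 -0.03352324366709114 ang 0.409349941480591 r 0.08422649129216686
setball 0.07726767739117239 -0.034074394321746554 ang 0.4153373093430669 r 0.08444737010600252
yaw -0.08022665836357692
flange [ 0.4396 -0.1825  0.17  ] clamp [ 0.4431 -0.1207  0.17  ]
```

Run:
```python
from fit import *
L=lambda n:pickle.load(open(n+'.pkl','rb')) if n[0]=='w' else viewer.get_calibration(n)
def ball(n,p,rad):
    f=n if n[0]=='w' else n+'0'
    g=cv2.imread(f'pics/{f}.png');x,y=int(p[0]),int(p[1]);h=int(rad*2.2)+3
    c=cv2.resize(cv2.cvtColor(g[y-h:y+h+1,x-h:x+h+1],cv2.COLOR_BGR2GRAY),None,fx=8,fy=8,interpolation=cv2.INTER_CUBIC)
    C=cv2.HoughCircles(c,cv2.HOUGH_GRADIENT,1.5,20,param1=120,param2=8,minRadius=int(rad*6.4),maxRadius=int(rad*9.6))
    q=[((a+.5)/8-.5+x-h,(b+.5)/8-.5+y-h,R/8) for a,b,R in C[0][:2]]; print(n,np.array(q)); return q[0][:2]
f={n:ball(n,p,rr) for n,p,rr in(('w3',(235,95),10.5),('w4',(348,95),10.5),('scene',(427.9,335.6),5),('top',(185.1,232.6),4.2))}
for S in(('w3','w4'),('scene','top'),('w3','w4','scene','top'),('w3','w4','scene')): print(S,tri([ray('',f[n],L(n)) for n in S]))
for n,xs in(('w3',range(215,256)),('w4',range(322,368))):
  im=cv2.imread(f'pics/{n}.png')
  for y in(115,135,155): print(n,y,xs[0],' '.join(str(int(im[y-1:y+2,x].mean())) for x in xs))
```

```text
Traceback (most recent call last):
TypeError: 'NoneType' object is not subscriptable
```

Run:
```python
from fit import *
for n,xs in(('w3',range(218,256)),('w4',range(326,364))):
  im=cv2.imread(f'pics/{n}.png')
  for y in(115,135,155): print(n,y,xs[0],' '.join(str(int(im[y-1:y+2,x].mean())) for x in xs))
a=cv2.imread('pics/w3.png')[80:180,195:275];b=cv2.imread('pics/w4.png')[80:180,305:385]
cv2.imwrite('pics/z5.png',cv2.resize(np.hstack([a,b]),None,fx=5,fy=5,interpolation=cv2.INTER_CUBIC))
```

```text
w3 115 218 180 178 177 176 171 179 211 228 234 239 249 255 255 253 242 232 227 218 206 188 154 153 200 207 203 202 203 204 203 202 202 201 199 198 197 197 199 200
w3 135 218 182 181 181 183 186 187 180 189 221 232 236 243 253 255 254 248 235 229 222 212 196 169 144 176 206 201 199 198 197 197 198 191 151 125 131 134 135 136
w3 155 218 180 179 180 182 184 184 183 181 188 210 227 234 239 250 255 255 251 239 231 226 217 204 181 148 168 209 202 200 201 203 206 207 187 127 134 135 133 133
w4 115 326 200 199 198 197 195 194 195 200 186 159 194 214 226 231 238 250 255 255 250 236 230 226 216 195 171 174 182 179 185 194 198 204 203 202 201 200 200 198
w4 135 326 196 188 147 121 127 131 132 131 137 169 201 218 227 233 241 253 255 255 245 233 229 224 210 183 161 181 179 180 180 185 190 183 184 183 180 177 177 178
w4 155 326 178 136 97 103 103 103 102 98 119 162 184 199 206 210 217 228 233 229 218 210 209 202 185 163 166 181 180 182 183 183 182 181 181 181 180 179 180 180
```

View pics/z5.png

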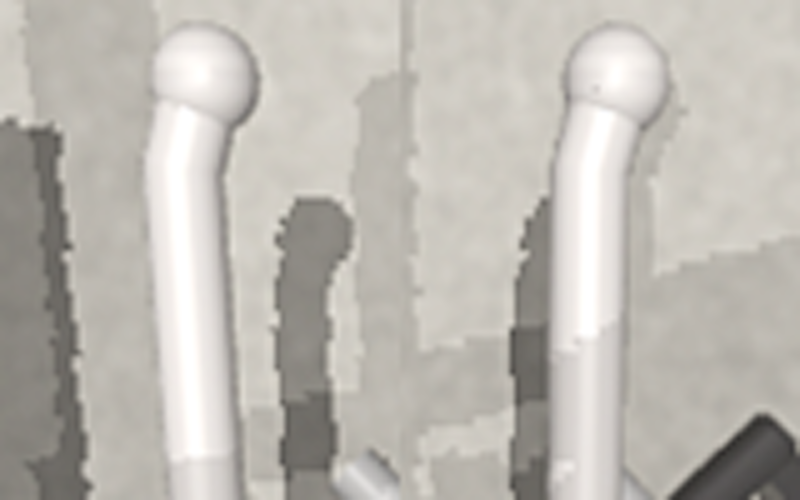

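The zoom shows set balls at w3 (235.8,94.6) and w4 (348.0,95.0). The blade axis at row 145 is at column 233.9 in w3 and 342.1 in w4.

Run:
```python
from fit import *
L=lambda n:pickle.load(open(n+'.pkl','rb'))
yw=-.0803;d=np.array([-np.sin(yw),np.cos(yw),0]);x=np.array([d[1],-d[0],0]);A=np.array([.4351,-.22,.1702])
def rep(n,P):
    a=P-A;print(n,P,'x,y,z',a@x,a@d,a[2],'ang',np.arctan2(-a[2],a@x),'r',np.hypot(a@x,a[2]))
def both(n1,p1,n2,p2):
    o,u=ray('',p1,L(n1));m=np.cross(u,d);o2,u2=ray('',p2,L(n2));return o2+u2*(m@(o-o2))/(m@u2)
rep('set blade',both('w3',(233.9,145),'w4',(342.1,145)))
rep('set blade115',both('w3',(231.5,115),'w4',(342.2,115)))
rep('set blade155',both('w3',(234.5,155),'w4',(341.8,155)))
rep('loose blade',both('w1',(325,212),'w2',(184,232)))
print([midline('w1',(322,170),(327,255),9)[0],midline('w2',(180,198),(188,265),9)[0]])
f={'w3':(235.8,94.6),'w4':(348,95),'scene':(427.9,335.6),'top':(184.9,232.6)}
R=lambda n:ray('',f[n],L(n) if n[0]=='w' else viewer.get_calibration(n))
for S in(('w3','w4'),('scene','top'),('w3','w4','scene')): t=tri([R(n) for n in S]);print(S,t[1]);rep('ball',t[0])
```

```text
set blade [0.543  0.2124 0.135 ] x,y,z 0.07287778627548457 0.4396906634280251 -0.03517927022278647 ang 0.4497250111562698 r 0.08092436459943962
set blade115 [0.5448 0.2382 0.1347] x,y,z 0.07258054635982933 0.4655673829365196 -0.035478097672542536 ang 0.45465561102153 r 0.08078756788240257
set blade155 [0.5422 0.2036 0.1349] x,y,z 0.07274786119970336 0.43077624650559715 -0.03528972099947561 ang 0.4516537494214041 r 0.08085552372814202
loose blade [ 0.4917 -0.197   0.2297] x,y,z 0.0545838716357739 0.027427471150187063 0.059456062933107956 ang -0.8280957513181773 r 0.08071197223619514
[array([  0.0359,   0.9994, 323.3865, 202.7239], dtype=float32), array([  0.1078,   0.9942, 182.8414, 231.8126], dtype=float32)]
('w3', 'w4') [np.float64(0.0), np.float64(0.0)]
ball [0.551  0.2544 0.134 ] x,y,z 0.07744367206575783 0.48218164289600124 -0.0362362819511369 ang 0.43764356277278205 r 0.08550199104506824
('scene', 'top') [np.float64(0.7), np.float64(0.7)]
ball [0.5514 0.2519 0.1398] x,y,z 0.07808285968850365 0.4796752364132676 -0.030391483818675985 ang 0.37117968438496285 r 0.08378887316246347
('w3', 'w4', 'scene') [np.float64(0.8), np.float64(1.6), np.float64(1.6)]
ball [0.5519 0.2533 0.1407] x,y,z 0.07841145022574895 0.48114032701893755 -0.029501452748487395 ang 0.35985655374648867 r 0.08377762971567256
```

Request:
carry_out([
  [[-58,0,0,0,0,0],[-58,0,0,0,0,0],[-58,0,0,0,0,0],[-58,0,0,0,0,0],[-58,0,0,0,0,0],[-58,0,0,0,0,0],[0,0,40,0,0,0],[0,0,30,0,0,0],[0,0,0,0,0,0],[0,0,0,0,0,0]],
])

```text
t: 6.05
tcp_pos: [0.4924, -0.1897, 0.2923]
tcp_rot: [0.001, 0.736, 0.678, 0.0]
contact_force: [0.4, -0.7, 0.4]
finger_gap: 0.0429
grip_force: 0.0
```

Request:
carry_out([
  [[0,0,20,0,0,0],[0,-0.5,20,0,0,0],[0,0,16,0,0,0],[0,0,0,0,0,0],[0,0,0,0,0,0]],
])

```text
t: 6.68
tcp_pos: [0.4915, -0.1891, 0.2362]
tcp_rot: [0.001, 0.735, 0.678, 0.0]
contact_force: [-1.1, 0.1, 0.8]
finger_gap: 0.0428
grip_force: 0.0
```

Request:
carry_out([
  [[0,0,0,0,0,0],[0,0,0,0,0,0],[0,0,0,0,0,0],[0,0,0,0,0,0],[0,0,0,0,0,0],[0,0,0,0,0,0]],
], hand=-1, newtons=50)

```text
t: 7.42
tcp_pos: [0.4925, -0.1895, 0.2362]
tcp_rot: [0.002, 0.736, 0.678, 0.001]
contact_force: [6.4, -0.4, 2.6]
finger_gap: 0.0121
grip_force: 48.7
```

Request:
carry_out([
  [[-6,0,0,0,0,0],[-8,0,0,0,0,0],[-8,0,0,0,0,0],[-8,0,0,0,0,0],[-8,0,0,0,0,0],[-6,0,0,0,0,0],[-2,0,0,0,0,0],[0,0,0,0,0,0],[0,0,0,0,0,0]],
])

```text
t: 8.55
tcp_pos: [0.4886, -0.2348, 0.2361]
tcp_rot: [0.001, 0.736, 0.677, 0.001]
contact_force: [5.8, 1.5, 2.8]
finger_gap: 0.0123
grip_force: 49.0
```

Request:
carry_out([
  [[-2,0,0,0,0,0],[-2,0,0,0,0,0],[-1,0,0,0,0,0],[0,0,0,0,0,0]],
])

```text
t: 9.05
tcp_pos: [0.4882, -0.2395, 0.236]
tcp_rot: [0.001, 0.736, 0.677, 0.001]
contact_force: [5.4, 1.6, 1.5]
finger_gap: 0.0123
grip_force: 49.0
```

Request:
carry_out([
  [[-1.5,0,0,0,0,0],[-1.5,0,0,0,0,0],[0,0,0,0,0,0]],
])

```text
t: 9.43
tcp_pos: [0.4875, -0.2407, 0.2355]
tcp_rot: [-0.001, 0.736, 0.677, 0.002]
contact_force: [6.4, 7.0, 1.5]
finger_gap: 0.0121
grip_force: 49.3
```

Request:
carry_out([
  [[-1.5,0,0,0,0,0],[-1,0,0,0,0,0],[0,0,0,0,0,0]],
])

```text
t: 9.8
tcp_pos: [0.487, -0.2415, 0.235]
tcp_rot: [-0.002, 0.736, 0.677, 0.003]
contact_force: [7.0, 11.5, 0.6]
finger_gap: 0.0121
grip_force: 49.6
```

The clamp has met the stop: the outward force has risen to 11 N and travel is 51 mm. I'll lower the grip so the round blade can turn in the pads, then turn it down along the arc.

Request:
carry_out([
  [[1,0,0,0,0,0],[0,0,0,0,0,0],[0,7,7.3,0,0,0],[0,6,8.1,0,0,0],[0,5,8.8,0,0,0],[0,3.8,9.4,0,0,0],[0,0,0,0,0,0]],
], newtons=28)

```text
t: 10.68
tcp_pos: [0.5081, -0.2432, 0.2014]
tcp_rot: [-0.002, 0.736, 0.677, 0.002]
contact_force: [3.5, 8.9, 5.7]
finger_gap: 0.0123
grip_force: 52.8
```

Request:
carry_out([
  [[0,2.6,9.8,0,0,0],[0,1.3,10,0,0,0],[0,0,10.1,0,0,0],[0,-1.2,10,0,0,0],[0,-2.4,9.8,0,0,0],[0,0,0,0,0,0],[0,0,0,0,0,0]],
])

```text
t: 11.55
tcp_pos: [0.5098, -0.2436, 0.1521]
tcp_rot: [-0.001, 0.736, 0.677, 0.002]
contact_force: [8.6, 9.3, -0.2]
finger_gap: 0.0122
grip_force: 58.5
```

Request:
carry_out([
  [[0,-2,5,0,0,0],[0,-2,5,0,0,0],[0,0,0,0,0,0],[0,0,0,0,0,0]],
])

```text
t: 12.05
tcp_pos: [0.5068, -0.2436, 0.1424]
tcp_rot: [0.0, 0.736, 0.677, 0.003]
contact_force: [9.6, 8.8, -0.2]
finger_gap: 0.0121
grip_force: 59.9
```

Request:
carry_out([
  [[0,1,0,0,0,0],[0,0,0,0,0,0],[0,0,0,0,0,0],[0,0,0,0,0,0]],
], hand=0.0)

```text
t: 12.55
tcp_pos: [0.5053, -0.2458, 0.142]
tcp_rot: [0.0, 0.736, 0.678, 0.0]
contact_force: [2.4, 1.0, -0.2]
finger_gap: 0.0426
grip_force: 0.0
```

Request:
carry_out([
  [[0,0,-20,0,0,0],[0,0,-40,0,0,0],[0,0,-55,0,0,0],[0,0,-55,0,0,0],[0,0,-50,0,0,0],[-35,40,0,0,0,0],[-30,40,0,0,0,0],[0,0,0,0,0,0],[0,0,0,0,0,0]],
])

```text
t: 13.68
tcp_pos: [0.5786, -0.3166, 0.361]
tcp_rot: [-0.002, 0.736, 0.677, -0.0]
contact_force: [0.6, 0.8, -0.9]
finger_gap: 0.0429
grip_force: 0.0
```

```bash
python3 snap.py w5
```

```text
13.725 [ 0.57846935 -0.31632375  0.36139278]
```

Request:
carry_out([
  [[0,-50,0,0,0,0],[0,-50,0,0,0,0],[0,0,0,0,0,0],[0,0,0,0,0,0]],
])

```text
t: 14.22
tcp_pos: [0.4798, -0.3084, 0.3628]
tcp_rot: [0.001, 0.735, 0.678, 0.0]
contact_force: [0.3, -0.4, 1.5]
finger_gap: 0.0424
grip_force: 0.0
```

```bash
python3 snap.py w6;  python3 - <<'E'
import cv2,numpy as np
a=cv2.imread('pics/w5.png')[40:280,80:340];b=cv2.imread('pics/w6.png')[40:280,200:460]
cv2.imwrite('pics/z6.png',cv2.resize(np.hstack([a,b]),None,fx=1.5,fy=1.5,interpolation=cv2.INTER_CUBIC))
E
```

```text
14.275 [ 0.48045363 -0.30862661  0.36258245]
```

View pics/z6.png

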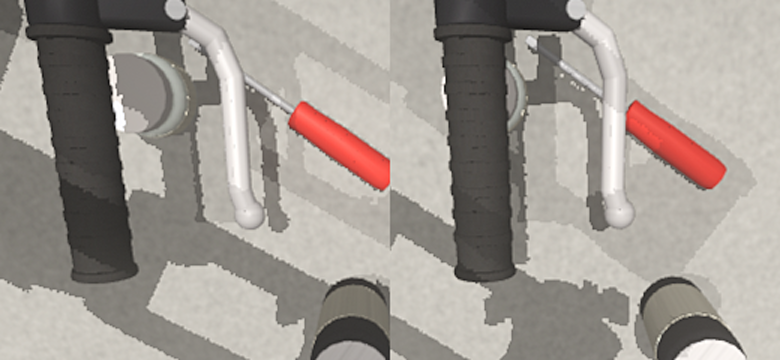

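The lever now sits with its clamp at the grip flange. The jar and can are still standing. Loose ball: w5 (246,182.7), w6 (353.3,182.7). I'll measure the blade the same way as the set one.

Run:
```python
from fit import *
for n,x0 in(('w5',222),('w6',333)):
  im=cv2.imread(f'pics/{n}.png')
  for y in(110,120,130,140,150): print(n,y,x0,' '.join(str(int(im[y-1:y+2,x].mean())) for x in range(x0,x0+34)))
for n,a,b,w in(('w5',(235.5,108),(239.5,152),8),('w6',(349.3,108),(348.3,152),8),('w3',(231,118),(234.6,158),8),('w4',(342.3,118),(341.9,158),8)): print(n,midline(n,a,b,w,4))
for n in('w5','w6'): # flange-clamp gap check via bar grip edges
  pass
```

```text
w5 110 222 149 148 147 144 157 178 195 218 225 230 238 248 254 253 245 230 222 219 212 198 174 139 107 116 98 99 100 100 101 101 101 101 101 102
w5 120 222 173 173 174 176 178 174 177 204 221 227 232 241 250 254 252 241 227 221 217 209 191 160 138 163 180 178 181 176 140 115 101 104 103 101
w5 130 222 174 174 175 177 179 181 171 173 211 224 225 227 245 252 254 249 236 225 221 215 203 182 144 142 186 179 176 175 180 193 178 122 129 131
w5 140 222 179 179 180 180 180 180 176 175 191 215 225 230 237 247 252 253 245 231 223 219 212 197 169 140 156 186 182 181 180 180 181 177 136 97
w5 150 222 178 177 176 176 175 175 173 172 175 196 219 227 231 238 249 253 251 240 227 222 218 208 189 155 140 172 179 178 176 178 183 168 106 109
w6 110 333 124 125 126 122 165 208 202 192 164 171 200 214 217 209 218 225 228 229 222 214 206 203 196 182 177 173 133 99 108 124 124 121 116 113
w6 120 333 129 127 125 125 127 128 128 119 134 182 203 217 224 231 241 251 255 251 242 233 224 221 213 185 125 106 118 129 131 132 130 130 126 129
w6 130 333 130 130 130 130 130 129 127 119 139 187 207 219 227 224 228 253 255 249 240 230 223 220 207 174 137 150 141 118 119 109 97 91 99 106
w6 140 333 129 131 130 130 130 130 129 125 148 191 209 220 227 233 245 253 254 247 237 229 223 217 198 172 177 178 181 192 197 196 197 199 200 199
w6 150 333 128 127 125 125 126 127 127 126 156 195 212 222 226 232 247 253 253 245 236 227 222 215 191 166 179 176 182 196 191 181 182 180 178 177
w5 (array([  0.0621,   0.9981, 236.5357, 131.6802], dtype=float32), np.float64(0.18615252499094237), np.float64(13.5))
w6 (array([  0.0316,  -0.9995, 348.743 , 129.2086], dtype=float32), np.float64(0.24721925631396952), np.float64(14.0))
w3 (array([  0.0712,   0.9975, 232.9745, 134.7791], dtype=float32), np.float64(0.4334035252374483), np.float64(15.0))
w4 (array([  0.0337,  -0.9994, 341.7401, 141.4839], dtype=float32), np.float64(0.14590312792706095), np.float64(13.0))
```

Run:
```python
from fit import *
L=lambda n:pickle.load(open(n+'.pkl','rb'))
gl=line3([('w5',(112,90),(143,205),19),('w6',(252,80),(258,205),19)]);print(aty(gl,-.25),gl[1])
yw=-.0803;d=np.array([-np.sin(yw),np.cos(yw),0]);x=np.array([d[1],-d[0],0]);A=np.array([.4351,-.22,.1704])
def rep(n,P,A):
    a=P-A;print(n,P,'x,y,z',a@x,a@d,a[2],'ang',np.arctan2(-a[2],a@x),'r',np.hypot(a@x,a[2]))
def both(n1,p1,n2,p2):
    o,u=ray('',p1,L(n1));m=np.cross(u,d);o2,u2=ray('',p2,L(n2));return o2+u2*(m@(o-o2))/(m@u2)
B=aty(gl,-.25)
S=both('w3',(233.9,145),'w4',(342.4,145));P=both('w5',(237.85,135),'w6',(349.2,135))
rep('set',S,A);rep('set own',S,np.array([.4705,.22,.1704]));rep('loose',P,A);rep('loose own',P,B)
rep('setball',tri([ray('',p,L(n)) for n,p in(('w3',(235.8,94.6)),('w4',(348,95)))])[0],A)
rep('looseball',tri([ray('',p,L(n)) for n,p in(('w5',(245.6,182.3)),('w6',(352.9,182.3)))])[0],A)
im=viewer.read_camera('scene');cv2.imwrite('pics/s2.png',im[:,:,::-1])
```

```text
w5 res 1.1511496504476033 width 38.25
w6 res 0.2732766002095548 width 39.625
[ 0.4356 -0.25    0.1894] [0.1355 0.9092 0.3938]
set [0.5432 0.2125 0.136 ] x,y,z 0.07309573784041659 0.4397522415887739 -0.03443378764948268 ang 0.4402434049942921 r 0.08080020187056822
set own [0.5432 0.2125 0.136 ] x,y,z 0.07310384930662955 -0.0016695067814260496 -0.03443378764948268 ang 0.44020062705803026 r 0.08080753996587242
loose [ 0.5088 -0.2446  0.1422] x,y,z 0.07539988229630618 -0.01857694896877646 -0.0282304810919905 ang 0.3582534395188547 r 0.08051150422754538
loose own [ 0.5088 -0.2446  0.1422] x,y,z 0.07248397860776382 0.011285381291328993 -0.04719478041617997 ang 0.5771525940841381 r 0.08649436081816089
setball [0.551  0.2544 0.134 ] x,y,z 0.07744367206575783 0.48218164289600124 -0.036436281951136906 ang 0.4397601321553585 r 0.08558694401280714
looseball [ 0.5097 -0.2864  0.1427] x,y,z 0.07970409405363202 -0.06019159136605022 -0.02765692735510672 ang 0.3339953136524366 r 0.08436615577135105
```

Run:
```python
from fit import *
im=viewer.read_camera('top');cv2.imwrite('pics/t2.png',im[:,:,::-1])
d=np.array([.0802,.9968,0]);x=np.array([.9968,-.0802,0])
for n,f in(('scene','s2'),('top','t2')):
    c=viewer.get_calibration(n);g=cv2.cvtColor(cv2.imread(f'pics/{f}.png'),cv2.COLOR_BGR2GRAY)
    for a in(.35,.44):
        P=np.array([.4351,-.22,.1704])-d*.0602+.085*(np.cos(a)*x-np.sin(a)*np.array([0,0,1]));p=c['mtx']@(c['R']@P+c['t']);p=p[:2]/p[2];print(n,a,p)
    X,Y=np.round(p).astype(int);print('cols',X-14,'rows',Y-14);print(g[Y-14:Y+15,X-14:X+15])
```

```text
scene 0.35 [265.3159 173.6812]
scene 0.44 [266.7174 176.0001]
cols 253 rows 162
[[ 37  41  33  28  37  34  37  37  42  39  65 121 156 150 151 149 149 154
  154 153 153 151 153 153 155 156 153 154 157]
 [ 39  38  40  39  33  33  36  30  38  38  68 125 158 153 152 151 153 151
  154 156 153 153 153 153 151 156 151 151 154]
 [ 35  39  32  34  39  35  36  39  33  38  65 128 161 151 155 154 152 157
  156 154 153 149 149 152 152 153 151 154 155]
 [ 37  43  30  42  38  39  43  33  38  37  57 120 161 154 153 155 157 152
  154 155 154 152 154 156 157 156 153 155 154]
 [ 28  39  35  36  40  30  35  34  36  31  38 100 157 157 155 157 154 155
  155 155 157 154 158 158 158 158 153 153 154]
 [ 41  29  40  37  36  41  35  36  34  32  30 101 157 157 161 158 156 160
  159 159 159 161 162 158 161 160 160 158 159]
 [ 39  25  44  34  37  38  32  35  43  77 108 128 148 133 100  98 100 100
   98 100 101  97 103  99 102  99 101 101 102]
 [ 34  33  45  36  35  40  59  83  88 135 169 171 174 170 146  94  82  82
   83  84  82  83  84  82  86  85  88  83  84]
 [ 35  34  31  49  65  85  84  86 112 157 173 187 18
[... 5375 characters left out ...]
126  85  76  62  69 105 110 110 104  65  65 101
  106 114 118 134 140 138 138 139 141 140 139]
 [138 137 136 137 139 140 139 127 121 107 109 118 121 119 114 106 104 111
  113 114 121 138 140 138 136 135 137 140 140]
 [140 138 136 136 138 141 138 134 120 114 115 119 121 119 117 114 112 113
  115 119 135 140 141 139 137 135 137 138 142]
 [140 138 137 136 137 140 125 121 116 116 117 117 118 120 118 118 116 116
  121 134 139 141 144 142 140 136 135 136 139]
 [141 139 138 136 137 138 121 119 116 117 118 117 117 118 119 118 117 120
  135 141 142 144 144 144 144 139 135 135 136]
 [143 141 138 135 134 133 118 119 118 120 119 117 117 117 116 117 120 134
  138 140 143 145 145 144 144 141 137 137 136]]
```

Run:
```python
from fit import *
d=np.array([.0802,.9968,0]);x=np.array([.9968,-.0802,0]);A=np.array([.4351,-.22,.1704])
for n,a,b in(('loose0',(282.4,142.1),(401,258.8)),('loose',(264.6,171.2),(415.6,254.4)),('set',(427.9,335.6),(184.9,232.6))):
    P,e=tri([ray('scene',a),ray('top',b)]);q=P-A;print(n,P,e,q@x,q[2],np.arctan2(-q[2],q@x),np.hypot(q@x,q[2]))
```

```text
loose0 [ 0.4929 -0.2351  0.2372] [np.float64(0.8), np.float64(0.8)] 0.05885860490365275 0.06684535536947675 -0.8488490626946571 0.0890653518809415
loose [ 0.5099 -0.285   0.1481] [np.float64(1.9), np.float64(1.9)] 0.07973327483626486 -0.0223304236835927 0.2730680934723381 0.08280122546197069
set [0.5514 0.2519 0.1398] [np.float64(0.7), np.float64(0.7)] 0.07809193399890012 -0.03059148381867599 0.37336268926923477 0.08387007236146209
```

Both camera pairs agree that the loose lever stands about 0.09 rad short (0.358 against 0.440 from the wrist, 0.27 against 0.37 from scene and top). I'll press the blade down with shut fingers by a measured amount after contact.

Request:
carry_out([
  [[33,11,0,0,0,0],[33,11.5,0,0,0,0],[0,0,50,0,0,0],[0,0,50,0,0,0],[0,0,50,0,0,0],[0,0,20,0,0,0],[0,0,10,0,0,0],[0,0,0,0,0,0],[0,0,0,0,0,0]],
], hand=-1, newtons=30)

```text
t: 15.5
tcp_pos: [0.5088, -0.2454, 0.1831]
tcp_rot: [0.001, 0.735, 0.678, 0.0]
contact_force: [0.3, -0.2, 0.2]
finger_gap: -0.0003
grip_force: 0.0
```

Request:
carry_out([
  [[0,0,3,0,0,0],[0,0,2,0,0,0],[0,0,0,0,0,0]],
])

```text
t: 15.88
tcp_pos: [0.5077, -0.2449, 0.177]
tcp_rot: [-0.0, 0.735, 0.678, 0.0]
contact_force: [0.8, -0.4, 0.1]
finger_gap: -0.0001
grip_force: 0.0
```

Request:
carry_out([
  [[0,0,1.5,0,0,0],[0,0,0,0,0,0]],
])

```text
t: 16.12
tcp_pos: [0.5077, -0.2448, 0.1754]
tcp_rot: [-0.0, 0.735, 0.678, -0.0]
contact_force: [-0.8, 0.4, -1.5]
finger_gap: -0.0006
grip_force: 0.0
```

Request:
carry_out([
  [[0,0,1.5,0,0,0],[0,0,0,0,0,0]],
])

```text
t: 16.38
tcp_pos: [0.5079, -0.2449, 0.1739]
tcp_rot: [-0.0, 0.735, 0.678, 0.0]
contact_force: [0.3, 0.2, 1.1]
finger_gap: 0.0001
grip_force: 0.2
```

Request:
carry_out([
  [[0,0,1.5,0,0,0],[0,0,0,0,0,0]],
])

```text
t: 16.62
tcp_pos: [0.5078, -0.2448, 0.1726]
tcp_rot: [-0.0, 0.735, 0.678, 0.0]
contact_force: [-0.1, 0.7, 2.7]
finger_gap: -0.0001
grip_force: 1.4
```

Request:
carry_out([
  [[0,0,1.5,0,0,0],[0,0,1.5,0,0,0],[0,0,1.5,0,0,0],[0,0,0,0,0,0],[0,0,0,0,0,0]],
])

```text
t: 17.25
tcp_pos: [0.508, -0.2451, 0.168]
tcp_rot: [0.0, 0.735, 0.678, 0.0]
contact_force: [-1.4, 0.3, 2.3]
finger_gap: -0.0002
grip_force: 1.4
```

Request:
carry_out([
  [[0,0,-33,0,0,0],[0,0,-55,0,0,0],[0,0,-55,0,0,0],[0,0,-50,0,0,0],[-33,38,0,0,0,0],[-32,38,0,0,0,0],[0,0,0,0,0,0],[0,0,0,0,0,0]],
])

```text
t: 18.25
tcp_pos: [0.5781, -0.3157, 0.3602]
tcp_rot: [-0.001, 0.735, 0.678, 0.0]
contact_force: [0.8, 0.5, -0.5]
finger_gap: 0.0
grip_force: 0.0
```

```bash
python3 snap.py w7
```

```text
18.3 [ 0.57784691 -0.31527649  0.36055674]
```

Request:
carry_out([
  [[0,-50,0,0,0,0],[0,-50,0,0,0,0],[0,0,0,0,0,0],[0,0,0,0,0,0]],
])

```text
t: 18.8
tcp_pos: [0.4787, -0.3074, 0.3618]
tcp_rot: [0.001, 0.735, 0.678, 0.0]
contact_force: [0.0, 0.8, -0.1]
finger_gap: -0.0002
grip_force: 0.0
```

```bash
python3 snap.py w8
python3 - <<'E'
from fit import *
L=lambda n:pickle.load(open(n+'.pkl','rb'))
A=np.array([.4351,-.22,.1704]);yw=-.0803;d=np.array([-np.sin(yw),np.cos(yw),0]);x=np.array([d[1],-d[0],0])
for n in('w7','w8'):
  c=L(n);P=A-.0186*d+.08*(np.cos(.43)*x-np.array([0,0,np.sin(.43)]));p=c['mtx']@(c['R']@P+c['t']);p=p[:2]/p[2];print(n,p)
  im=cv2.imread(f'pics/{n}.png');x0=int(p[0])-17
  for y in(115,125,135,145): print(n,y,x0,' '.join(str(int(im[y-1:y+2,q].mean())) for q in range(x0,x0+34)))
im=viewer.read_camera('scene');cv2.imwrite('pics/s3.png',im[:,:,::-1]);g=cv2.cvtColor(im,cv2.COLOR_RGB2GRAY)
print('scene cols 255..',*['%d: '%y+' '.join(map(str,g[y,255:275])) for y in range(166,184)],sep='\n')
E
```

```text
18.85 [ 0.47925632 -0.30755643  0.36161538]
w7 [236.0766 136.0686]
w7 115 219 174 173 173 172 171 170 169 165 180 210 221 226 231 240 248 248 243 229 217 212 206 194 170 134 142 178 169 140 134 93 98 99 100 100
w7 125 219 175 173 171 171 171 172 172 170 173 195 214 223 227 234 244 249 247 239 225 215 211 204 187 155 135 163 176 173 173 175 180 163 88 107
w7 135 219 173 173 173 173 172 172 172 174 167 168 200 218 224 228 237 246 250 245 234 221 214 209 200 179 140 139 181 178 178 177 177 188 184 114
w7 145 219 172 171 171 171 171 172 172 172 172 163 170 207 220 225 230 239 248 248 242 230 218 213 206 194 167 135 150 179 174 172 169 168 174 160
w8 [347.0896 135.9125]
w8 115 330 123 124 125 125 124 123 122 117 161 190 152 183 204 216 222 229 240 249 248 243 230 223 209 190 182 155 149 156 115 105 115 128 133 134
w8 125 330 114 122 124 123 122 124 125 126 123 127 157 190 207 217 223 231 242 249 248 240 230 222 214 209 187 122 73 80 90 101 106 110 114 116
w8 135 330 185 116 125 126 125 124 122 121 118 130 166 193 208 218 224 233 244 249 247 238 228 220 213 204 177 156 172 169 177 193 193 
[... 761 characters left out ...]
 88 87 85 85 88 86 107 142 155 161 160 159 158 173 192 201 194 173 106
175: 89 84 86 86 86 85 82 93 121 134 139 137 142 155 172 184 193 198 196 176
176: 91 89 88 89 86 85 87 84 89 106 112 107 112 128 153 174 183 191 198 195
177: 89 88 85 90 84 82 85 80 77 84 86 76 78 93 116 153 173 184 192 199
178: 84 84 89 86 85 89 87 86 82 76 72 71 70 67 83 118 152 173 184 190
179: 88 87 83 86 89 85 86 87 86 92 84 83 87 86 80 85 119 154 171 184
180: 83 83 88 87 86 87 84 85 85 87 88 87 84 87 81 81 82 119 154 172
181: 83 85 88 86 88 87 88 89 85 87 89 85 90 81 87 82 80 87 116 152
182: 89 83 82 89 87 89 85 84 86 88 85 83 85 86 84 84 85 81 86 114
183: 90 87 84 84 87 87 86 89 86 84 88 88 84 83 82 84 85 87 94 110
```

Run:
```python
from fit import *
L=lambda n:pickle.load(open(n+'.pkl','rb'))
A=np.array([.4351,-.22,.1704]);yw=-.0803;d=np.array([-np.sin(yw),np.cos(yw),0]);x=np.array([d[1],-d[0],0])
o,u=ray('',(236.65,135),L('w7'));m=np.cross(u,d);o2,u2=ray('',(347.8,135),L('w8'));P=o2+u2*(m@(o-o2))/(m@u2);q=P-A
print(P,np.arctan2(-q[2],q@x),np.hypot(q@x,q[2]))
P,e=tri([ray('scene',(265.7,173.5)),ray('top',(415.1,255.6))]);q=P-A;print(P,e,np.arctan2(-q[2],q@x))
# clamp edge vs flange: wrist w8 column profile along the bar
im=cv2.imread('pics/w8.png').mean(2)
c=L('w8')
for s in (-.140,-.150,-.161,-.172,-.178,-.185):
    # stand y -> world, top of clamp
    O=A+d*.0; base=np.array([.4524,-.0044,.17]); pass
b=A+d*0
g=[];
for s in np.arange(.0,.09,.002):
    Q=A+d*s+np.array([0,0,.0185]);p=c['mtx']@(c['R']@Q+c['t']);p=p[:2]/p[2]
    v=im[int(round(p[1])),int(round(p[0]))] if 0<=p[1]<480 else -1; g.append((int(s*1e3),int(p[1]),int(v)))
print(g)
```

```text
[ 0.5068 -0.2436  0.1372] 0.4251954648066338 0.08049347418052041
[ 0.5075 -0.2852  0.1411] [np.float64(1.8), np.float64(1.8)] 0.36190334222359943
[(0, 113, 74), (2, 110, 74), (4, 107, 74), (6, 104, 70), (8, 101, 75), (10, 98, 73), (12, 96, 70), (14, 93, 73), (16, 90, 71), (18, 87, 71), (20, 84, 65), (22, 81, 71), (24, 78, 72), (26, 75, 70), (28, 72, 70), (30, 69, 71), (32, 66, 52), (34, 63, 69), (36, 60, 70), (38, 57, 60), (40, 54, 70), (42, 50, 73), (44, 47, 75), (46, 44, 74), (48, 41, 73), (50, 38, 58), (52, 35, 58), (54, 32, 56), (56, 28, 56), (58, 25, 56), (60, 22, 227), (62, 19, 215), (64, 15, 215), (66, 12, 216), (68, 9, 211), (70, 5, 211), (72, 2, 212), (74, 0, -1), (76, -4, -1), (78, -7, -1), (80, -10, -1), (82, -14, -1), (84, -17, -1), (86, -21, -1), (88, -24, -1)]
```

```bash
python3 -c "
from rig import r
print(r.close_job())"
```

```text
the job is handed in; nothing more can be done
None
```

The job is handed in: the loose lever is slid out against the grip and turned down to about 0.425 rad, against about 0.440 rad measured on the set lever. The jar and can were still standing when last viewed, the set lever was not touched, and the arm is clear at about 19 s.

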